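Stow a cheese board in the free bay of the ripening shelf

TASK

Take the loose handled board that carries the low cheese wheel and slide it along the bench, without lifting it, into the empty bay of the low shelf, handle outwards. The whole wheel must end up covered by the shelf, with the board square to the shelf and midway between the bay's legs; do not bump the shelf's legs or underside, and keep the wheel in its place on the board.

Things in the scene. Friction and masses are not known exactly. Their poses are not given: they have to be found in the camera images.
- board: Loose wooden board, 220 x 120 x 14 mm, with an upright handle. Origin: underside, below the wheel's place; the plank spans x -160 to +60 mm, y +-60; z up. Handle: a fin centred at x = -135, y = 0 mm, 36 mm long (x), 16 mm thick (y), its top 80 mm above the bench; grip it from above, closing along y. 0.2 to 0.4 kg. The board already stowed in the other bay looks alike.
- wheel: Low yellow waxed cheese wheel lying loose on the board: a disc 100 mm across, 40 mm high (top 54 mm above the bench), 0.25 to 0.45 kg. Origin: centre of its underside, 14 mm above the bench; starts within 5 mm of the board's origin. The 85 mm high wheel on a board without a handle is not meant.
- bay: The shelf's empty bay, marked by a grey mat on the bench, too thin to feel, 150 mm wide (y), from x = -125 to +75 mm. Origin: on the bench, under the middle of the shelf's depth, midway between the bay's legs. x points level from the open front into the shelf, y along the shelf. 185 mm wide between its legs (20 mm square posts, two on each side).
- shelf: Fixed low shelf: a plank 150 mm deep (x), 440 mm long (y), underside 78 and top 96 mm above the bench, on steel legs at the ends and middle; bays centred at y = +-102.5 mm. Origin: on the bench under its middle; x points from the open front (robot's side, edge at x = -75 mm) to the back. Wheels up to 35 mm high stand on it, 50 mm or more behind the front edge.
There are look-alikes about, which are no part of the job. What is meant by the wheel is not blue or pink, and is the larger of those in its own colour.

How it is judged:
By the outcome, as a careful person would: the job done as asked, in the order asked, and still so for the second after the job is handed in, with the robot touching nothing.
It also fails if it takes over 32 s, if anything falls off the work surface, if the arm or the gripper's body presses on something with over 40 N, if the wrist force passes 120 N, or if a joint passes its speed limit or range.

ROBOT

A 6-joint arm with a two-finger parallel gripper is mounted at the origin on the work surface. World frame = base frame: x ahead of the robot, y to its left, z up, the work surface at z = 0. Lengths are in mm, angles in degrees, forces in N, time in s.
With the tool pointing down it reaches from about 300 to 850 mm from the base axis. Payload 5.4 kg.
Tool frame: the origin (TCP) lies at the very end of the fingers, on their centre line; the grasp point (between the pads) lies 19 mm behind it; z points along the fingers, y is the line along which they close (so a half turn about z gives the same grasp; the last joint's range is limited). The gripper opens to 85 mm and grips with 20 to 120 N. Pads are 22 mm wide; open, the fingers measure 114 mm over their backs; the gripper's body (76 mm by 85 mm) begins 54 mm behind the grasp point. The pads swing forward as they close: fully open they stand 13 mm farther back than shut.
Start: joints at [62.275, 9.076, 91.501, -0, 79.423, -12.038], TCP at [155.486, 553.561, 231.299] pointing down, gripper open.
Joint ranges: [-166.64, 166.64], [-54.1, 131.32], [10.49, 154.53], [-73.88, 253.88], [9.74, 151.15], [-171.62, 171.62]. Speed limits (degrees/s): [147.25, 147.25, 180, 180, 180, 180].

INTERFACE

Orientations are given as a 3x3 rotation matrix whose columns are the frame's x, y, z axes.
In Python, from cell import bot, eoat, solve_ik, status, optics, hand_in gives the robot as it stands. Calls block until the motion is done:
- bot.move_pose(position, orientation): joint-space move of the TCP to a pose.
- bot.move_straight(position, attitude=None, vel=150, stop_force=None): straight line of the TCP; attitude=None keeps the orientation; vel is the mean speed in mm/s. With stop_force (N) it stops when the force on the tool has changed by that much, and returns True; else False.
- bot.goto_joints(angles): joint-space move.
- eoat.open_gripper() and eoat.clamp(force=None): open the fingers fully, or close them until they stop; force is the grip in N (None keeps the last).
- bot.hold(seconds).
- solve_ik(position, orientation): joint angles nearest the present ones, or None.
- status.get_state(): the state.
- optics.capture(name): name is "scene" or "top" or "wrist"; returns the picture (420x560x3 uint8, blue, green, red); there is no depth.
- optics.camera_info(name): a dict with "fx", "fy", "cx", "cy" (pixels), "k1" (the pictures are not rectified: a ray, as slopes to the right and down, at radius r is drawn at 1 + k1 r^2 times it, then the intrinsics apply), "R" (3x3) and "t" (3): a world point X has camera coordinates R X + t. Camera axes: x right, y down, z forward; pixel columns grow to the right and rows downward; lengths in mm; the calibration is good to about 2 mm. A picture is of the moment at which its call begins: read the wrist's pose just before it. camera_info takes no time and is no camera call; for the wrist camera it gives the pose at the moment of the call.
A pose or a line that the arm cannot do raises bot.PlanningError and nothing moves.
- hand_in(): hands the job in; it is judged then, once.
The state is a dict: "clock": time; "joints": joint angles; "joint_velocities": joint speeds; "tau": joint torques, N m; "tcp_pos": TCP position; "orientation": TCP orientation; "ft_force": force on the tool from outside, world axes, zero at the start; "ft_torque": the same for the moment, N m; "gripper_width": finger opening in mm; "finger_force": force on a finger pad.
Only numpy, scipy, OpenCV 4.12 (cv2) and the standard library are available. Lean on these libraries where they do the work, as an engineer would, in place of code of your own. Each camera call takes 0.05 s, during which the arm holds its last target. There are 200 camera calls.

## Working session

There is one attempt and no reset: what is moved stays moved. The work goes in short steps, each a Python script; the robot and the scene stay as the last script left them, time stands still between calls to the robot, and variables do not carry over. Pictures are saved under pics/ and viewed, at most 10 in all, crops included, and the job is handed in when it is done.

```bash
mkdir -p pics; ls; python3 - <<'E'
from cell import *
import cv2
for n in("scene","top"):
    cv2.imwrite(f"pics/{n}0.png",optics.capture(n)); c=optics.camera_info(n); print(n,c)
print(status.get_state()["clock"])
E
```

```text
pics
scene {'fx': 386.1567438117333, 'fy': 386.1567438117333, 'cx': 281.58393237253773, 'cy': 204.61288620139823, 'k1': -0.03395373319351374, 'R': array([[-0.44981911,  0.89291558, -0.01909273],
       [ 0.6488224 ,  0.31201359, -0.69402955],
       [-0.61375261, -0.32457554, -0.7196933 ]]), 't': array([ 214.78509216, -331.75304367, 1038.85633797])}
top {'fx': 538.9498340357339, 'fy': 538.9498340357339, 'cx': 272.6283176024305, 'cy': 205.94203598533156, 'k1': -0.13547383871027982, 'R': array([[ 0.01080835, -0.99952371, -0.02890563],
       [-0.98602164, -0.00584684, -0.16651466],
       [ 0.16626634,  0.03030133, -0.98561521]]), 't': array([ 24.49753504, 557.45807601, 990.14253364])}
0.1
```

View pics/scene0.png

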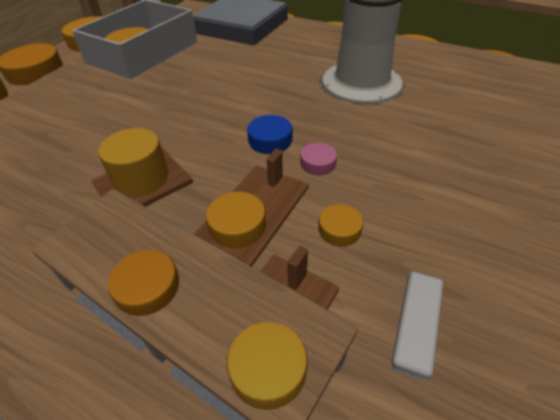

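View pics/top0.png

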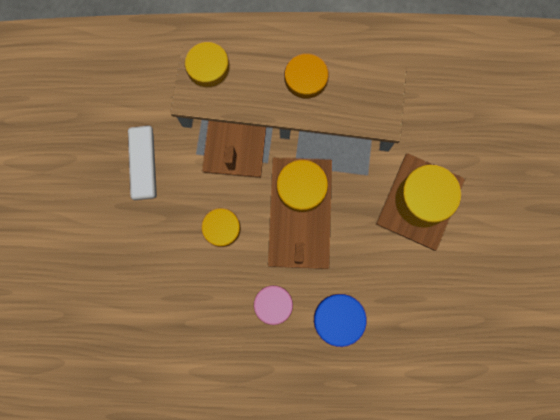

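The top view shows these look-alikes:
- Low yellow wheel on the loose handled board at (302,185), with its handle at (298,253). This is the target.
- Tall wheel on a board with no handle at (432,193).
- Stowed board with its handle at (229,155).
- Small loose wheel at (221,227).
- Wheels on the shelf at (207,63) and (307,75).

The empty bay's mat is at (335,152). Next I measure and take one close crop.

```bash
cat > h.py <<'E'
import numpy as np, cv2
from cell import *
def cast(px,z,c):
    K=np.array([[c["fx"],0,c["cx"]],[0,c["fy"],c["cy"]],[0,0,1]]);d=np.array([c["k1"],0,0,0,0.])
    u=cv2.undistortPoints(np.float64(px).reshape(-1,1,2),K,d).reshape(-1,2)
    R=np.array(c["R"]);C=-R.T@np.array(c["t"]);r=np.c_[u,np.ones(len(u))]@R
    return (C+r*((z-C[2])/r[:,2])[:,None])[:,:2]
def rect(p):   # min area rect of planar points: centre, sides, corners
    r=cv2.minAreaRect(np.float32(p)); return np.round(r[0],1),np.round(r[1],1),round(r[2],2)
def biggest(m):
    cs,_=cv2.findContours(m.astype(np.uint8),cv2.RETR_EXTERNAL,cv2.CHAIN_APPROX_NONE)
    return max(cs,key=cv2.contourArea)[:,0,:]
def comps(m,a=30):
    n,l,s,c=cv2.connectedComponentsWithStats(m.astype(np.uint8)); 
    return [(s[i].tolist(),c[i].round(1).tolist()) for i in range(1,n) if s[i,4]>a]
E
python3 - <<'E'
from h import *
im=cv2.imread("pics/top0.png");hsv=cv2.cvtColor(im,cv2.COLOR_BGR2HSV);c=optics.camera_info("top")
for n,(x,y) in dict(board=(280,240),board2=(320,250),bench=(350,240),wheel=(302,185),wside=(302,206),mat=(340,150),hand=(298,246),handside=(299,257),plank=(250,90),pface=(350,132),bench2=(100,300)).items(): print(n,hsv[y,x],im[y,x])
cv2.imwrite("pics/crop.png",cv2.resize(im[90:280,160:420],None,fx=3,fy=3,interpolation=cv2.INTER_CUBIC))
print(-np.array(c["R"]).T@c["t"])
E
```

```text
board [ 14 167 119] [ 41  78 119]
board2 [ 13 166 115] [ 40  72 115]
bench [ 16 122 151] [ 79 117 151]
wheel [ 24 228 188] [ 20 153 188]
wside [ 24 220 189] [ 26 158 189]
mat [ 80   7 109] [108 109 106]
hand [ 13 165 113] [ 40  72 113]
handside [ 13 160 113] [ 42  73 113]
plank [ 15 122 142] [ 74 109 142]
pface [ 15 119 137] [ 73 106 137]
bench2 [ 16 115 144] [ 79 113 144]
[ 384.77357311   -2.2573995  1069.43259453]
```

View pics/crop.png

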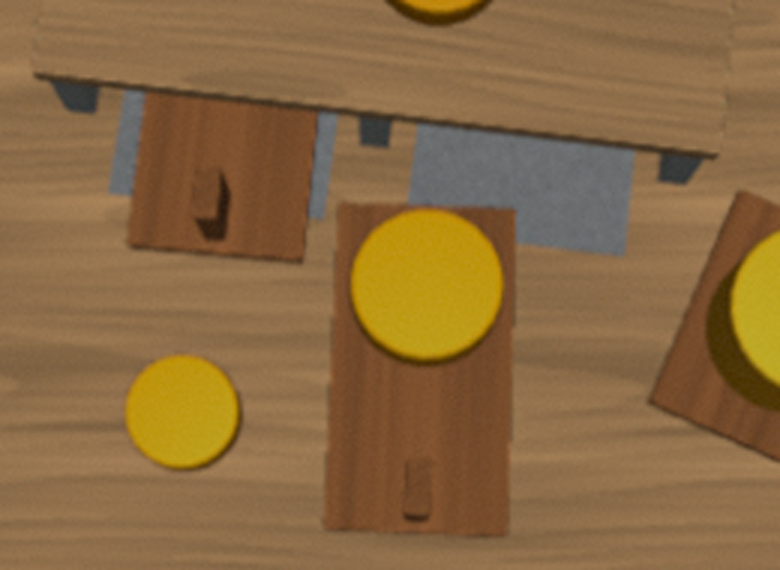

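The crop confirms the choice: the loose board has a plank handle at crop (417,490), the low yellow wheel at (427,285), and the bay mat runs from (412,125) to (625,255). The middle leg is at (375,130) and the right leg at (680,167).

```bash
cat >> h.py <<'E'
def boardpose(im,c,seed):
    hsv=cv2.cvtColor(im,cv2.COLOR_BGR2HSV);H,S,V=cv2.split(hsv.astype(int))
    br=((S>140)&(V<150)&(H<20)).astype(np.uint8); br=cv2.morphologyEx(br,cv2.MORPH_OPEN,np.ones((3,3)))
    n,l=cv2.connectedComponents(br); p=biggest(l==l[seed[1],seed[0]])
    return cast(p,14,c)
def fitline(p):
    v=cv2.fitLine(np.float32(p),cv2.DIST_HUBER,0,.01,.01).ravel(); return v
E
python3 - <<'E'
from h import *
im=cv2.imread("pics/top0.png");hsv=cv2.cvtColor(im,cv2.COLOR_BGR2HSV);c=optics.camera_info("top")
H,S,V=cv2.split(hsv.astype(int))
p=boardpose(im,c,(280,240)); print("board",rect(p)); print(cv2.boxPoints(cv2.minAreaRect(np.float32(p))).round(1).tolist())
y=((S>190)&(H>19)&(H<30)&(V>150)).astype(np.uint8); n,l=cv2.connectedComponents(y)
q=cast(biggest(l==l[185,302]),54,c); e=cv2.fitEllipse(np.float32(q)); print("wheel",e)
m=((S<50)&(V>80)&(V<135)&(np.abs(np.gradient(V.astype(float))[0])<15)).astype(np.uint8); m[:,:294]=0; m[:132]=0; m[:,376:]=0; m[180:]=0
print(comps(m))
rows=[]
L=[];Rr=[];F=[]
for r in range(140,172):
    x=np.where(m[r])[0]
    if len(x)>5:
        if r<157: L.append((x[0]-.5,r))
        if r>146: Rr.append((x[-1]+.5,r))
for col in range(336,366):
    yv=np.where(m[:,col])[0]; F.append((col,yv[-1]+.5))
for n_,a in (("L",L),("R",Rr),("F",F)):
    w=cast(a,0,c); v=fitline(w); print(n_,v.round(3), np.degrees(np.arctan2(v[1],v[0])))
# shelf front edge dark line
g=V.astype(float);P=[]
for col in range(176,398):
    if 300<col<312 and False: continue
    r0=int(114.5+(col-172)*(141.5-114.5)/(400-172)); s=g[r0-6:r0+9,col]
    d=np.diff(s); P.append((col,r0-6+d[:9].argmin()+.5))
for z in(96,):
    w=cast(P,z,c); v=fitline(w); print("shelf front",v.round(3),np.degrees(np.arctan2(v[1],v[0])))
print(cast([(172,114.5),(400,142)],96,c))
# handle top, manual pixels from the crop
hp=np.array([(403,457),(432,457),(430,515),(403,515)])/3+[160,90]; w=cast(hp,80,c); print("handle",w.round(1).tolist(),w.mean(0))
E
```

```text
board (array([551.1, -24.2]), array([119.7, 219.2]), 88.13)
[[439.6000061035156, -80.5], [658.7000122070312, -87.5999984741211], [662.5999755859375, 32.0], [443.5, 39.20000076293945]]
wheel ((599.3129272460938, -26.739439010620117), (94.69571685791016, 95.14176940917969), 171.52285766601562)
[([296, 132, 75, 43, 2151], [336.1, 151.5])]
L [ 9.92000e-01 -1.25000e-01  6.88165e+02 -1.74790e+01] -7.1883974
R [ 9.94000e-01 -1.13000e-01  6.60736e+02 -1.65304e+02] -6.4632297
F [ 1.33000e-01  9.91000e-01  6.33258e+02 -1.37968e+02] 82.34256
shelf front [1.21000e-01 9.93000e-01 7.00001e+02 4.37800e+00] 83.07312
[[ 725.39636558  222.34162401]
 [ 671.99971545 -209.96528195]]
handle [[484.0, -12.5], [484.1, -30.3], [448.5, -29.2], [448.4, -12.7]] [466.26006337 -21.20444291]
```

```bash
cat >> h.py <<'E'
YB=np.radians(-6.95); U=np.array([np.cos(YB),np.sin(YB)]); Vv=np.array([-U[1],U[0]])
def bay2w(x,y): return U*(769.8+x)+Vv*(-9.1+y)
def att(yaw_deg,flip):
    a=np.radians(yaw_deg); y=np.array([-np.sin(a),np.cos(a),0])*flip; z=np.array([0,0,-1.]); return np.c_[np.cross(y,z),y,z]
E
python3 - <<'E'
from h import *
c=optics.camera_info("top")
w=cast([(289.3,138.8),(380,151)],0,c); print("legs v, expect +-92.5:",w@Vv+9.1)
h=[466.2,-21.3]
s=status.get_state(); j=np.array(s["joints"])
opt=[(np.abs(np.array(q)-j).max(),f,q) for f in(1,-1) if (q:=solve_ik([*h,170],att(-1.9,f))) is not None]
print([(o[0],np.round(o[2],1)) for o in opt]); f=min(opt,key=lambda o:o[0])[1]; print("flip",f)
bot.move_pose([*h,170],att(-1.9,f))
print(bot.move_straight([*h,38],vel=90,stop_force=12))
eoat.clamp(90); s=status.get_state(); print(s["clock"],s["gripper_width"],s["tcp_pos"],s["ft_force"],s["finger_force"])
E
```

```text
legs v, expect +-92.5: [ 92.28654511 -95.56418635]
[(np.float64(93.56485063425413), array([ -17.5,   -4. ,  112.2,   -0. ,   71.8, -105.6])), (np.float64(86.43514936574589), array([-17.5,  -4. , 112.2,  -0. ,  71.8,  74.4]))]
flip -1
False
4.7 15.118875724468104 [466.31769796 -21.28942143  38.20607111] [-1.93443424  1.85921494  2.54370269] 88.30044507980347
```

Grasp is good (15 mm on a 16 mm fin). The bay legs agree with the mat. Now align outside the bay and re-measure.

```bash
python3 - <<'E'
from h import *
c=optics.camera_info("top")
bot.move_straight([*bay2w(-305,0),38],att(-6.95,-1),vel=40)
s=status.get_state(); print(s["clock"],s["tcp_pos"],s["ft_force"],s["gripper_width"])
im=optics.capture("top");cv2.imwrite("pics/top1.png",im)
cv2.imwrite("pics/crop1.png",cv2.resize(im[90:300,200:440],None,fx=2.8,fy=2.8,interpolation=cv2.INTER_CUBIC))
E
```

```text
5.9583 [460.5432127  -65.29826328  38.21152603] [0.78796529 3.69140877 4.11877317] 14.861376511505084
```

View pics/crop1.png

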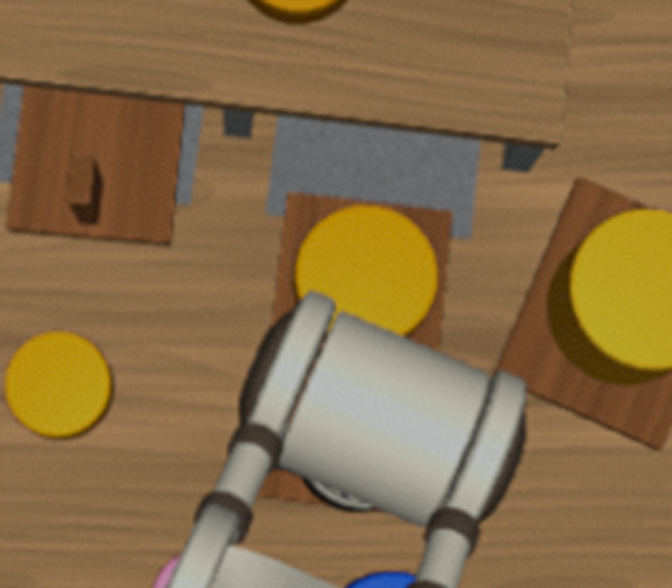

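The view shows the board lined up with the mat, front corners at crop (287,194) and (452,211), wheel at (367,275). Measuring the front corners and edges.

```bash
python3 - <<'E'
from h import *
im=cv2.imread("pics/top1.png");c=optics.camera_info("top")
hsv=cv2.cvtColor(im,cv2.COLOR_BGR2HSV);H,S,V=cv2.split(hsv.astype(int))
br=((S>140)&(V<150)&(H<20))|((S>190)&(H>19)&(H<30)); br[:,:280]=0;br[:,368:]=0;br[:150]=0
br=cv2.morphologyEx(br.astype(np.uint8),cv2.MORPH_OPEN,np.ones((3,3)))
L=[];R=[];F=[]
for r in range(168,204):
    x=np.where(br[r,:])[0]
    if r<196: L.append((x[0]-.5,r))
    R.append((x[-1]+.5,r))
for col in range(308,356): F.append((col,np.where(br[:,col])[0][0]-.5))
for n,a in(("L",L),("R",R),("F",F)):
    w=cast(a,14,c);v=fitline(w);p=v[2:]
    print(n,np.degrees(np.arctan2(v[1],v[0])).round(2),"bay xy",(np.median(w@U)-769.8).round(1),(np.median(w@Vv)+9.1).round(1),len(a))
E
```

```text
L -6.41 bay xy -158.8 60.7 28
R -5.26 bay xy -151.9 -58.4 36
F 83.5 bay xy -111.4 1.3 48
```

```bash
python3 - <<'E'
from h import *
A=att(-7.6,-1)
bot.move_straight([*bay2w(-285,-.5),38],A,vel=30)
print(bot.move_straight([*bay2w(-133,-.5),38],A,vel=50,stop_force=15))
s=status.get_state(); print(s["clock"],s["tcp_pos"],s["ft_force"],s["ft_torque"])
im=optics.capture("scene");cv2.imwrite("pics/scene2.png",im)
E
```

```text
False
10.0167 [629.20866759 -87.13953995  38.19990488] [-9.71182257  1.48739262 11.145851  ] [ 0.29433859  0.94288323 -0.04917688]
```

View pics/scene2.png

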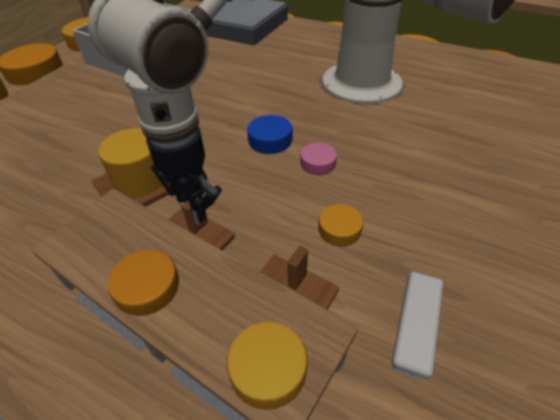

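The board is in the bay with the handle outwards and no contact stop. Releasing, backing off and checking.

```bash
python3 - <<'E'
from h import *
eoat.open_gripper()
s=status.get_state(); p=s["tcp_pos"]; print(s["clock"],s["gripper_width"])
bot.move_straight([p[0],p[1],160],vel=100)
bot.move_straight([400,p[1]+60,200],vel=200)
im=optics.capture("top");cv2.imwrite("pics/top3.png",im); im2=optics.capture("wrist");cv2.imwrite("pics/wrist3.png",im2)
print(status.get_state()["clock"])
cv2.imwrite("pics/v3.png",np.vstack([cv2.resize(im[90:200,200:440],(560,257)),cv2.resize(im2,(448,336),interpolation=cv2.INTER_AREA)[:, :] if 0 else cv2.copyMakeBorder(cv2.resize(im2,(448,336)),0,0,0,112,cv2.BORDER_CONSTANT)]))
E
```

```text
10.75 85.22130809480808
13.575
```

View pics/v3.png

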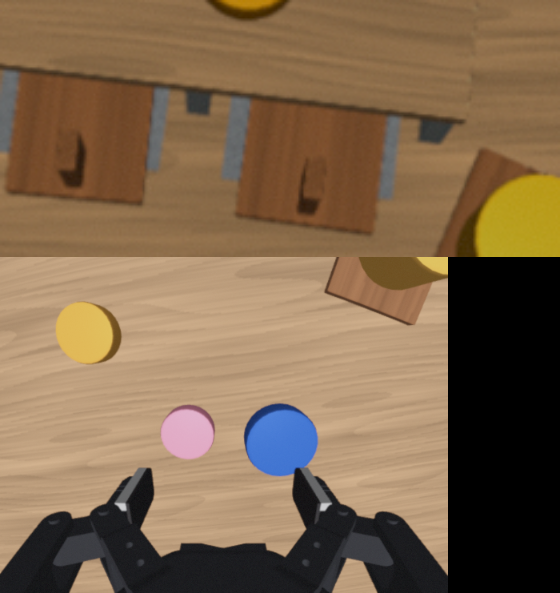

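The board sits in the bay at view (237–390, 97–232). The left mat strip looks a little wider than the right. Measuring it.

```bash
python3 - <<'E'
from h import *
im=cv2.imread("pics/top3.png");c=optics.camera_info("top")
hsv=cv2.cvtColor(im,cv2.COLOR_BGR2HSV);H,S,V=cv2.split(hsv.astype(int))
br=((S>140)&(V<150)&(H<20)); br[:,:292]=0;br[:,372:]=0;br[:136]=0;br[194:]=0
br=cv2.morphologyEx(br.astype(np.uint8),cv2.MORPH_OPEN,np.ones((3,3)))
L=[];R=[];F=[]
for r in range(143,186):
    x=np.where(br[r])[0]
    if r<178: L.append((x[0]-.5,r))
    R.append((x[-1]+.5,r))
for col in range(306,356): F.append((col,np.where(br[:,col])[0][-1]+.5))
for n,a,z in(("L",L,14),("R",R,14),("F",F,7)):
    w=cast(a,z,c);v=fitline(w)
    print(n,np.degrees(np.arctan2(v[1],v[0])).round(2),"bay xy",(np.median(w@U)-769.8).round(1),(np.median(w@Vv)+9.1).round(1))
E
```

```text
L -9.46 bay xy -113.8 57.1
R -6.58 bay xy -107.2 -60.0
F 82.36 bay xy -158.7 -2.5
```

```bash
python3 - <<'E'
from h import *
c=optics.camera_info("top"); im=cv2.GaussianBlur(cv2.imread("pics/top3.png"),(3,3),0).astype(float)
d=im[:,:,2]-im[:,:,0]   # red minus blue: mat ~0, board ~75
def cross(x0,x1,r):  # board/mat transition along a row
    s=d[r,x0:x1]; t=38; k=np.where((s[:-1]-t)*(s[1:]-t)<0)[0]
    k=k[np.abs(s[k+1]-s[k]).argmax()]; return x0+k+(t-s[k])/(s[k+1]-s[k])
for n,(a,b),rr in(("L",(296,310),range(139,164)),("R",(354,370),range(143,174)),):
    p=[]
    for r in rr:
        try:p.append((cross(a,b,r),r))
        except Exception:pass
    w=cast(p,7 if 0 else 14,c);v=fitline(w); print(n,len(p),np.degrees(np.arctan2(v[1],v[0])).round(2),"y",(np.median(w@Vv)+9.1).round(1),"x",(np.median(w@U)-769.8).round(1))
g=im.sum(2);p=[]
for col in range(306,356):
    r0=int(183+(col-303)*(190-183)/55); s=np.diff(g[r0-5:r0+7,col]); k=np.clip(s,0,None); p.append((col,r0-5+.5+(k*np.arange(len(k))).sum()/k.sum()))
w=cast(p,0,c);v=fitline(w);print("F",np.degrees(np.arctan2(v[1],v[0]))-90,v[2:]@U-769.8)
# the mat's edges against the bench
for n,(a,b),rr,sg in(("mL",(290,304),range(140,164),-1),("mR",(362,378),range(148,172),1)):
    p=[(cross(a,b,r),r) for r in rr if ((d[r,a:b][:-1]-38)*(d[r,a:b][1:]-38)<0).any()]
    w=cast(p,0,c);v=fitline(w);print(n,np.degrees(np.arctan2(v[1],v[0])).round(2),(np.median(w@Vv)+9.1).round(1))
E
```

```text
L 25 -7.68 y 57.8 x -94.9
R 29 -7.53 y -61.3 x -94.4
F -7.186714 -159.8751760572576
mL -6.47 75.7
mR -7.15 -62.8
```

The board is within about 0.7° of square and 2–3 mm of centre, at full depth. The slide was too gentle (about 0.1 m/s²) to shift the wheel, so I'm handing in.

```bash
python3 -c "
from cell import *
print(hand_in(), status.get_state()['clock'])"
```

```text
the job is handed in; nothing more can be done
the job is handed in; nothing more can be done
```

I slid the board into the empty bay handle outwards and handed the job in (last clock reading 13.6 s); it measured about 0.7° off square and 2–3 mm off centre, with no bump felt, but I could not see the wheel under the shelf to confirm it stayed in place.

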